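# Blow off the trimmed plate and take its moisture reading

### The arm

A 6-joint arm with a two-finger parallel gripper is mounted at the origin on the work surface. World frame = base frame: x ahead of the robot, y to its left, z up, the work surface at z = 0. Lengths are in m, angles in degrees, forces in N, time in s.
With the tool pointing down it reaches from about 0.4 to 0.825 m from the base axis. Payload 7 kg.
Tool frame: the origin (TCP) lies at the very end of the fingers, on their centre line; the grasp point (between the pads) lies 19 mm behind it; z points along the fingers, y is the line along which they close (so a half turn about z gives the same grasp; the last joint's range is limited). The gripper opens to 88 mm and grips with 3 to 60 N. Pads are 19 mm wide; open, the fingers measure 130 mm over their backs; the gripper's body (78 mm by 193 mm) begins 47 mm behind the grasp point.
Start: joints at [80.678, 20.546, 0.682, 0, -70.136, -16.507], TCP at [0.294, 0.608, 0.227] pointing down, gripper open.
Joint ranges: [-176.03, 176.03], [-82.01, 121.73], [-58.28, 71.71], [-173.87, 95.51], [-174.79, -0.11], [-173.66, 173.66]. Speed limits (degrees/s): [136.94, 136.94, 172.46, 180, 180, 180].

### API

Orientations are given as [roll, pitch, yaw] about the fixed x, y, z axes, in that order (R = Rz(yaw) Ry(pitch) Rx(roll)).
In Python, from plant import get_obs, snapshot, camera_params, close_job, boxes_of, cut_out, landmark_of gives the robot as it stands.
- The arm moves only by the shell command python3 -m inch 'ROWS' [OPENING]. ROWS is text: rows parted by semicolons, each of 6 numbers parted by spaces: the shift along the tool's x, y, z in units of 30 cm (1.0 is 30 cm), then the turn, a rotation vector about the tool's x, y, z in units of pi rad (1.0 is pi rad). A call has 1 to 10 rows; each row is the pose to reach, as a shift and turn from the pose commanded when the call began, along the tool's axes at that moment, turning the shorter way round; what a row does not reach only later rows make up. A row lasts 1/12 s, in which the tool goes at most 41.7 mm and 7.16 degrees, less where a joint would pass 70% of its speed; a pose out of reach is approached as far as the arm can. A call with a number of a shift or a turn outside -1 to 1 is refused whole. A call with a gripper value outside its range is refused whole. OPENING is the closure, from -1 (fully open) to 1 (shut), set as the call begins (- or left out, the last holds). The fingers move at their own pace and stop on an object; the grip force is fixed at half the most. Time passes only in rows, so rows that repeat a pose let the fingers close. It gives the time, the measured TCP pose, the force, the opening and the grip force at its end, in the units of the state.
- get_obs(): the state, without advancing time (a new reading comes with each control period).
- snapshot(name): name is "side" or "top"; returns the picture (420x560x3 uint8, red, green, blue); there is no depth.
- camera_params(name): a dict with "mtx" (3x3 intrinsics, pixels), "k1" (the pictures are not rectified: a ray, as slopes to the right and down, at radius r is drawn at 1 + k1 r^2 times it, then the intrinsics apply), "rvec" (rotation vector, rad) and "tvec" (3), from world to camera coordinates, as OpenCV has them. Camera axes: x right, y down, z forward; pixel columns grow to the right and rows downward; lengths in m; the calibration is good to about 2 mm. A picture is of the moment at which its call begins. camera_params takes no time and is no camera call.
- close_job(): hands the job in; it is judged then, once.
Trained networks look in the newest picture that a camera, given by its name, has taken for a name from the list of things; names that differ only in an ending like _2 or _b are one class to them, and where a whole thing is asked for, a point or a joint stands for the part that bears it (a point fixed in the world has none). Each returns a list of dicts, best first, with "p" (0 to 1); they miss things now and then, are a little off and sometimes report something else, mostly with a low value. They report only what shows in the picture. A call takes as long as a camera call. They do not tell look-alikes from the thing itself.
- boxes_of(camera, thing): "rect" ([left, top, width, height] in pixels, round what is visible of it).
- cut_out(camera, thing): "pixels" (420x560 bool, what is visible of it) and "rect" ([left, top, width, height] in pixels, round what is visible of it).
- landmark_of(camera, thing): "uv" ([column, row] in pixels: a listed point, or the origin of a listed thing).
The state is a dict: "clock": time; "joint_pos": joint angles; "qvel": joint speeds; "tau": joint torques, N m; "tool_pos": TCP position; "orientation": TCP orientation; "force": force on the tool from outside, world axes, zero at the start; "moment": the same for the moment, N m; "opening": finger opening in m; "gripper_force": force on a finger pad.
Only numpy, scipy, OpenCV 4.12 (cv2) and the standard library are available. Lean on these libraries where they do the work, as an engineer would, in place of code of your own. Each camera call takes 0.05 s, during which the arm holds its last target. There are 200 camera calls.

### The job

Check how dry the trimmed plate on the wheel is. First blow the trimming dust off it: squeeze the red trigger of the bench-mounted air gun fully in for about a second and let it spring back; then take the yellow moisture meter out of its wooden block and hold it upright, square to the clay, with its brass tip inside the blue ring on the plate's base, pressed lightly so that the sprung tip is pushed about half way in. Finish while still holding the meter there; do not dent the clay or touch it with anything but the meter, and leave the other things on the bench alone.

Things in the scene. Friction and masses are not known exactly. Their poses are not given: they have to be found in the camera images.
- gun: Air gun fixed on its side on a steel base plate (10 mm thick), centre line 115 mm up. Origin: on the bench under the barrel, z up. Barrel (26 mm thick) along y, nozzle to -y, over the wheel. Blue grip, 24 x 24 mm, from the barrel to x = -118 mm, front face y = -2, back face y = +22 mm; then a brass coupling and a steel pipe (14 mm, at x = -168 mm) down to the base plate. The grip is clear beneath.
- trigger (a joint): Red sprung trigger, rad: 0 released, 0.22 squeezed. Bar 7 mm thick, 16 mm high, on a vertical pin at x = -12, y = -15 mm in the gun's frame, running 80 mm to -x in front (-y) of the grip at its height. Released it splays 0.22 rad from the grip; squeezed it is parallel, outer face at y = -18.5 mm. 48 mm from the pin: 4 N to start it, 12 N fully in. It springs back itself.
- gun_pinch (a point): Where to squeeze: x = -60, y = 2, z = 115 mm in the gun's frame, whose axes it shares; midway between the grip's back and the squeezed trigger's outer face (40.5 mm apart; released 54 mm: trigger 33 mm to -y of this point, grip's back 20 mm to +y). Reach it from above, one finger behind the grip (+y), one in front of the trigger (-y), closing along y.
- meter: Moisture meter, about 170 g, upright in the block, tip down. Origin: on its axis, underside of the black collar (36 mm across, 8 thick) that rests on the block; z up, away from the tip. Yellow grip 30 mm along x, 26 along y, z = 8 to 88 mm, black cap to z = 97, display on the -x face. Below: black nose 20 mm thick to z = -36, then the sprung brass tip to z = -50 mm.
- tip (a joint): How far the meter's sprung brass tip is pushed in, m: 0 fully out, 0.010 fully in. It starts to move at 1 N and gains 0.5 N per mm: 3.5 N half way in (5 mm), 6 N fully in.
- tip_end (a point): Centre of the flat end (10 mm across) of the meter's brass tip, 50 mm below the meter's origin while the tip is out.
- holder: Fixed wooden block, 85 x 75 mm and 60 mm high, origin under its centre. The meter stands in its centre hole (24 mm across, through the block); two small empty holes are beside it.
- wheel: Table-top potter's wheel, fixed and still: grey motor housing 250 x 230 mm, white wheel head 280 mm across with its top 58 mm above the bench, three purple jaws holding the plate (up to 79 mm above the bench). Origin: on the bench under the wheel's centre.
- plate: Brown clay plate, clamped upside down at the centre of the wheel head, 172 mm across. Origin: centre of its underside on the wheel head, z up. Its flat base is 22 mm above that and is ringed by a foot, 110 mm across outside and 92 mm inside, that stands 6 mm above the base.
- spot (a point): The marked spot: centre of a painted blue ring (28 mm across) on the plate's flat base, at the surface, 24 mm from the plate's centre. The base is level.
- tool_jar: Bystander: loose pale pot, 76 mm across, with brushes and loop tools standing up to 160 mm high. Origin under its centre.
- loop_tool: Bystander: loose wooden trimming tool with a wire loop, 175 mm long, lying on the bench along its x axis.
- caliper: Bystander: loose steel caliper, 190 mm long along its x axis, 9 mm high, lying on the bench.
- rib: Bystander: loose wooden rib, 110 x 52 x 7 mm, lying on the bench.
- test_cup: Bystander: loose blue glazed cup, 72 mm across, 75 mm high. Origin under its centre.
- glaze_jar: Bystander: loose closed white jar, 72 mm across, 100 mm high. Origin under its centre.
Things that resemble listed ones, but are neither listed nor needed, are in the scene too. There is more than one size of the meter; the one meant has the size given above.

How it is judged (in metres and radians):
On the way, in this order (a step that is already met when the one before it is completed fails the run):
1. the trigger is squeezed in (at least 0.17 of its 0.22 rad) for half a second (value of joint trigger above 0.17 rad), for 0.5 s.
2. the trigger has sprung back and the robot has let go of the gun (value of joint trigger below 0.03 rad and contact force between each of the arm, the fingers and gun below 0.2 N), for 0.1 s.
3. the meter is lifted clear of its block by the fingers (height (world z) of tip_end above 0.07 m and contact force between the fingers and meter above 2 N and contact force between meter and holder below 0.1 N), for 0.2 s.
At the end, for the whole second after the job is handed in: The fingers hold the meter still, upright within 6 degrees, its tip on the plate's base within 9 mm of the blue ring's centre, pushed in 2 to 8.2 mm of its 10 mm, pressing with 1.2 to 6.5 N; the trigger is released and the robot is off the gun (all of step 2 and horizontal distance between tip_end and spot below 0.009 m and z of tip_end in the frame of spot below 0.003 m and angle between the z axis of meter and the z axis of plate, either way round below 0.105 rad and angle between meter's own z axis and vertical below 0.105 rad and value of joint tip between 0.002 and 0.0082 m and contact force between meter and plate between 1.2 and 6.5 N and contact force between the fingers and meter above 2 N and linear speed of meter below 0.01 m/s and contact force between meter and holder below 0.1 N); the arm keeps its last pose, push and grip.
It fails at once if the clay is pressed with more than 15 N (contact force between meter and plate above 15 N).
It fails at once if the gripper or arm touches the clay plate (contact force between any of the fingers, the arm and plate above 1 N).
It fails at once if a bystander is moved by more than 30 mm (distance of any of tool_jar, loop_tool, caliper, rib, test_cup, glaze_jar from where it was at the start of the episode above 0.03 m).
It fails at once if the tool jar, cup or glaze jar is tipped (angle between any of tool_jar, test_cup, glaze_jar's own z axis and vertical above 0.5 rad).
It also fails if it takes over 51 s, if anything falls off the work surface, if the arm or the gripper's body presses on something with over 40 N, if the wrist force passes 120 N, or if a joint passes its speed limit or range.

## Working session

There is one attempt and no reset: what is moved stays moved. The work goes in short steps, Python scripts to look and compute and a shell command to move; the robot and the scene stay as the last step left them, time stands still between calls to the robot, and variables do not carry over. Pictures are saved under pics/ and viewed, at most 10 in all, crops included, and the job is handed in when it is done.

```bash
mkdir -p pics; ls; python3 - <<'E'
from plant import *
import cv2
for c in ("side","top"):
    im=snapshot(c); cv2.imwrite(f"pics/{c}0.png",im[:,:,::-1])
    p=camera_params(c); print(c,{k:(v.tolist() if hasattr(v,'tolist') else v) for k,v in p.items()})
    for t in ("gun","trigger","gun_pinch","meter","tip_end","holder","wheel","plate","spot","tool_jar","glaze_jar","test_cup"):
        print(t,[([round(float(x)) for x in d["uv"]],round(d["p"],2)) for d in landmark_of(c,t)][:4])
    print([(d["rect"],round(d["p"],2)) for d in boxes_of(c,"meter")])
print(get_obs())
E
```

```text
pics
side {'mtx': [[426.1577892907551, 0.0, 284.8904191958462], [0.0, 426.1577892907551, 209.56123983500078], [0.0, 0.0, 1.0]], 'k1': -0.0190045286695159, 'rvec': [2.394316933373709, -0.610861902028325, 0.23646509076043098], 'tvec': [-0.534399989445618, 0.27730332634247384, 1.1926710539450065]}
gun [([235, 172], 0.93)]Traceback (most recent call last):
  File "<stdin>", line 7, in <module>
ValueError: it knows: caliper, glaze_jar, gun, gun_pinch, holder, loop_tool, meter, plate, rib, spot, test_cup, tip_end, tool_jar, wheel
```

```bash
cat > h.py <<'E'
from plant import *
import numpy as np, cv2
from scipy.spatial.transform import Rotation as R
def cam(c):
    p=camera_params(c); K=np.array(p["mtx"]); r=R.from_rotvec(np.ravel(p["rvec"])).as_matrix(); return K,p["k1"],r,np.ravel(p["tvec"])
def ray(c,uv):
    K,k,r,t=cam(c); n=cv2.undistortPoints(np.array([[uv]],float),K,np.array([k,0,0,0,0.]))[0,0]
    return -r.T@t, r.T@np.array([n[0],n[1],1])
def tri(a,b):
    (o1,d1),(o2,d2)=ray("side",a),ray("top",b)
    s=np.linalg.lstsq(np.c_[d1,-d2],o2-o1,rcond=None)[0]
    p,q=o1+s[0]*d1,o2+s[1]*d2
    return (p+q)/2,np.linalg.norm(p-q)
def atz(c,uv,z):
    o,d=ray(c,uv); return o+d*(z-o[2])/d[2]
def proj(c,P):
    K,k,r,t=cam(c); return cv2.projectPoints(np.array(P,float).reshape(-1,1,3),r,t,K,np.array([k,0,0,0,0.]))[0][:,0]
E
python3 - <<'E'
from h import *
np.set_printoptions(precision=4,suppress=True)
L={}
for c in ("side","top"):
    im=snapshot(c); cv2.imwrite(f"pics/{c}1.png",im[:,:,::-1])
    for t in "gun gun_pinch meter tip_end holder wheel plate spot tool_jar glaze_jar test_cup loop_tool caliper rib".split():
        L[c,t]=landmark_of(c,t); print(c,t,[(np.round(d["uv"],1),round(d["p"],2)) for d in L[c,t]][:4])
    print([(d["rect"],round(d["p"],2)) for d in boxes_of(c,"meter")])
for (c,t) in list(L):
    if c=="side":
        for a in L[c,t][:3]:
            for b in L["top",t][:3]: print(t,*tri(a["uv"],b["uv"]))
print(get_obs())
E
```

```text
side gun [(array([229.5, 171.8]), 0.82)]
side gun_pinch [(array([210.8, 149.7]), 0.61)]
side meter [(array([286.4, 342.2]), 0.9), (array([391.4, 297.7]), 0.8), (array([338.2, 305.8]), 0.73), (array([213. , 151.1]), 0.54)]
side tip_end []
side holder [(array([338. , 315.7]), 0.93), (array([232. , 137.8]), 0.39)]
side wheel [(array([262.9, 228.5]), 0.67), (array([377.3, 361.9]), 0.39)]
side plate [(array([261.2, 214. ]), 0.55)]
side spot [(array([263.5, 212.5]), 0.79)]
side tool_jar [(array([277.7, 306.4]), 0.85)]
side glaze_jar [(array([315.4, 188. ]), 0.62), (array([317.5, 374.9]), 0.36)]
side test_cup [(array([359.3, 264.4]), 0.59), (array([259.8, 214.3]), 0.34)]
side loop_tool [(array([317.2, 374. ]), 0.6)]
side caliper [(array([233.8, 140.3]), 0.41)]
side rib [(array([379.4, 360.2]), 0.91)]
[([383.7, 267.9, 22.3, 43.7], 0.9), ([323.6, 294.9, 32.6, 35.6], 0.69), ([334.0, 286.1, 17.3, 24.3], 0.66), ([276.6, 313.2, 17.1, 44.2], 0.65)]
top gun [(array([191.3, 229. ]), 0.89)]
top gun_pinch [(array([178. , 240.3]), 0.71)]
top meter [(array([378.7, 219.2]), 0.65), (array([392. , 183.6]),
[... 2095 characters left out ...]
l [ 0.4547 -0.4519 -0.0081] 0.002773951206964897
caliper [ 0.6455  0.4807 -0.0229] 0.001600089365856177
caliper [ 0.3772 -0.2619  0.6729] 0.019331206788839476
rib [ 0.6095 -0.5009  0.0013] 0.011348793217069001
{'clock': 1.7, 'joint_pos': array([ 80.6795,  20.5449,   0.6828,  -0.0023, -70.1351, -16.5055]), 'qvel': array([ 0.0568, -0.0551,  0.055 ,  0.0714,  0.0881, -0.0101]), 'tau': array([  0.0002, -58.2367,  29.3309,   7.0026,   0.0126,   0.    ]), 'tool_pos': array([0.2941, 0.6076, 0.2266]), 'orientation': array([-179.9979,    0.0029,  -25.8269]), 'force': array([ 0.7827, -0.9798,  0.0442]), 'moment': array([-0.0131, -0.0303,  0.0289]), 'gripper_force': 0.0, 'opening': 0.08788711902550708}
```

View pics/side1.png

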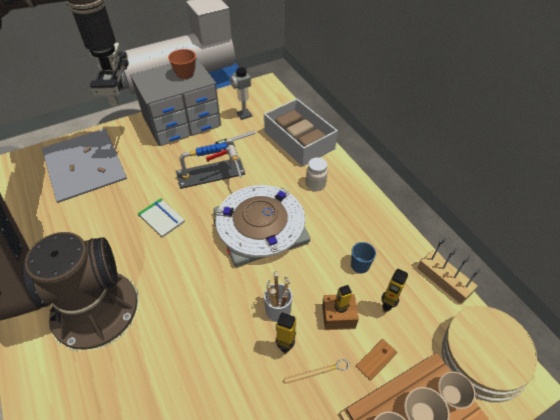

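View pics/top1.png

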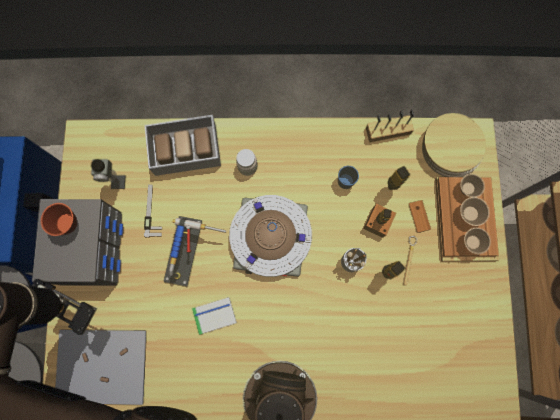

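The side view shows the gun (about 210,155), the wheel (262,220), and the meter in its block (342,300), with free-standing look-alikes at (286,335) and (395,288). The top view shows the grip and trigger at (180,240), the block at (379,220) and the ring near (272,227). I'll zoom in with model overlays.

```bash
cat > ov.py <<'E'
from h import *
import sys
from scipy.optimize import least_squares
np.set_printoptions(precision=4,suppress=True)
ims={c:cv2.imread(f"pics/{c}1.png") for c in ("side","top")}
box=dict(gun=dict(side=(160,115,100,80),top=(150,200,100,80)),mt=dict(side=(310,265,100,80),top=(345,185,100,80)))
# colour centroids for blue grip, red trigger, yellow meter
for n,col in (("blue","gun"),("red","gun"),("yel","mt")):
    uv=[]
    for c in ("side","top"):
        x,y,w,h=box[col][c]
        hsv=cv2.cvtColor(ims[c],cv2.COLOR_BGR2HSV); H,S,V=cv2.split(hsv)
        m={"blue":(H>98)&(H<125)&(S>140),"red":((H<6)|(H>174))&(S>170)&(V>90),"yel":(H>20)&(H<32)&(S>190)}[n]
        mm=np.zeros_like(m); mm[y:y+h,x:x+w]=m[y:y+h,x:x+w]
        k,lab,st,ce=cv2.connectedComponentsWithStats(mm.astype(np.uint8)); i=1+np.argmax(st[1:,4])
        uv.append(ce[i]); ys,xs=np.where(lab==i)
        d=np.c_[xs,ys]-ce[i]; u=np.linalg.svd(d,full_matrices=False)[2][0]; s=d@u
        print(n,c,st[i],ce[i],"ends",ce[i]+u*s.min(),ce[i]+u*s.max())
        if n!="yel": 
            for z in (.115,): print("   dir at z",atz(c,ce[i],z)[:2],np.degrees(np.arctan2(*((atz(c,ce[i]+u*8,z)-atz(c,ce[i]-u*8,z))[1::-1]))))
    print(n,tri(*uv))
# spot ring + plate ellipse via networks
rows=[]
def wf(c,P,img,off,colr):
    q=proj(c,P); x,y=off
    for p in q: cv2.circle(img,(int((p[0]-x)*4+2),int((p[1]-y)*4+2)),2,colr,-1)
g=np.array([.562,.312]); yaw=np.radians(float(sys.argv[1]) if len(sys.argv)>1 else -12)
if len(sys.argv)>3: g=np.array([float(sys.argv[2]),float(sys.argv[3])])
Rz=R.from_euler("z",yaw).as_matrix()
G=lambda p:(Rz@np.array(p).T).T+np.r_[g,0]
t=.22
gp=[[-.118,-.002,.127],[-.118,.022,.127],[-.013,.022,.127],[-.013,-.002,.127],[-.118,.022,.103],[-.118,-.002,.103],[-.168,.01,.01],[0,0,.115],[0,-.08,.115],[-.012,-.015,.123]]+[[-.012-.08*np.cos(t),-.015-.08*np.sin(t),.123]]
hm=np.array([.588,-.340,0]); 
mp=[hm+[0,0,.06],hm+[0,0,.157]]+[hm+[a,b,z] for a in(-.015,.015) for b in(-.013,.013) for z in (.068,.148)]
out=[]
for n,P in (("gun",G(gp)),("mt",mp)):
    r=[]
    for c in ("side","top"):
        x,y,w,h=box[n][c]; im=cv2.resize(ims[c][y:y+h,x:x+w],None,fx=4,fy=4,interpolation=cv2.INTER_CUBIC)
        wf(c,P,im,(x,y),(0,255,0)); r.append(im[:290,:396])
    out.append(np.hstack(r))
cv2.imwrite(sys.argv[4] if len(sys.argv)>4 else "pics/ov1.png",np.vstack(out))
E
python3 ov.py
```

```text
blue side [196 143  31  12 199] [210.8744 148.4975] ends [226.19   144.7833] [196.4821 151.9878]
   dir at z [0.5051 0.3323] 172.09608521293563
blue top [171 226  12  31 165] [176.8061 241.0182] ends [180.4892 225.8757] [173.0971 256.2669]
   dir at z [0.5065 0.331 ] 168.53006227756137
blue (array([0.5055, 0.3308, 0.1163]), np.float64(0.0016097689888449431))
red side [207 150  20  11  70] [216.5    154.6429] ends [225.9341 150.8366] [206.8181 158.5491]
   dir at z [0.5101 0.2955] -176.51790399772932
red top [187 229   3  23  38] [188.0789 240.7895] ends [187.8599 229.0026] [188.2689 251.0136]
   dir at z [0.5072 0.2942] -176.9347587083768
red (array([0.5082, 0.2936, 0.117 ]), np.float64(0.00255274176376516))
yel side [385 280  18  24 118] [393.161  291.9492] ends [397.8234 282.858 ] [387.8073 302.3883]Traceback (most recent call last):
  File "ov.py", line 15, in <module>
    k,lab,st,ce=cv2.connectedComponentsWithStats(mm.astype(np.uint8)); i=1+np.argmax(st[1:,4])
                                                                           ~~~~~~~~~^^^^^^^^^^
    return _wrapfunc(a, 'argmax', axis=axis, out=out, **kwds)
    return bound(*args, **kwds)
ValueError: attempt to get argmax of an empty sequence
```

```bash
sed -i 's/,("yel","mt"))/)/' ov.py; python3 ov.py -10 .568 .310 pics/ov1.png | tail -1
```

```text
red (array([0.5082, 0.2936, 0.117 ]), np.float64(0.00255274176376516))
```

View pics/ov1.png

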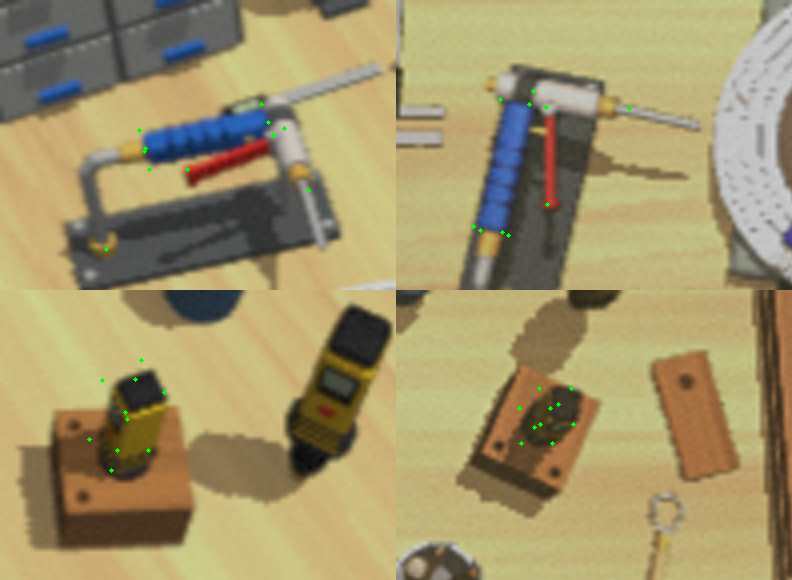

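```bash
python3 - <<'E'
from h import *
np.set_printoptions(precision=4,suppress=True)
s=lambda a,b:(310+a/4,265+(b-290)/4)
t=lambda a,b:(345+(a-396)/4,185+(b-290)/4)
print("cap",tri(s(140,380),t(568,400)))
print("collar",tri(s(127,465),t(541,432)))
S=[s(55,410),s(180,407),s(190,510),s(60,520)]; T=[t(517,365),t(600,402),t(560,495),t(482,450)]
for p in S: print("S",atz("side",p,.06))
for p in T: print("T",atz("top",p,.06))
sp=cut=None
for c in ("side","top"):
    im=snapshot(c); cv2.imwrite(f"pics/{c}2.png",im[:,:,::-1])
    for n in("spot","plate","wheel","meter","gun_pinch","gun","holder"): print(c,n,[(np.round(d["uv"],1),round(d["p"],2)) for d in landmark_of(c,n)][:4])
    for n,z in (("spot",.08),("plate",.08),("wheel",.058)):
        for d in cut_out(c,n)[:1]:
            ys,xs=np.where(d["pixels"]); print(c,n,len(xs),round(d["p"],2),(xs.min(),xs.max(),ys.min(),ys.max()),atz(c,((xs.min()+xs.max())/2,(ys.min()+ys.max())/2),z))
print("cabinet corner",atz("top",(122,285),.2),atz("top",(122,285),.1))
o=[]
for c,(x,y,w,h) in (("side",(210,175,100,85)),("top",(220,190,100,85))):
    im=cv2.imread(f"pics/{c}2.png")[y:y+h,x:x+w]; o.append(cv2.resize(im,None,fx=4,fy=4,interpolation=cv2.INTER_CUBIC))
cv2.imwrite("pics/plate.png",np.hstack(o))
E
```

```text
cap (array([ 0.5875, -0.3471,  0.1657]), np.float64(0.0006847483227236393))
collar (array([ 0.5873, -0.3502,  0.0521]), np.float64(0.00686178113462259))
S [ 0.5673 -0.2961  0.06  ]
S [ 0.6438 -0.3351  0.06  ]
S [ 0.6064 -0.4005  0.06  ]
S [ 0.5275 -0.3654  0.06  ]
T [ 0.6408 -0.3295  0.06  ]
T [ 0.6083 -0.399   0.06  ]
T [ 0.5284 -0.3609  0.06  ]
T [ 0.5672 -0.2965  0.06  ]
side spot [(array([266.8, 214.7]), 0.75), (array([276.7, 308.5]), 0.51)]
side plate [(array([259.7, 215.1]), 0.67)]
side wheel [(array([262.1, 225.5]), 0.87)]
side meter [(array([288.4, 344.2]), 0.71), (array([390., 301.]), 0.59), (array([340.5, 309.3]), 0.58)]
side gun_pinch [(array([213.2, 147.2]), 0.91)]
side gun [(array([233.1, 171.3]), 0.93)]
side holder [(array([338.6, 312.2]), 0.96)]
side spot 1827 0.69 (np.int64(233), np.int64(286), np.int64(196), np.int64(239)) [0.5277 0.0131 0.08  ]
side plate 1801 0.9 (np.int64(233), np.int64(287), np.int64(196), np.int64(239)) [0.529  0.0123 0.08  ]
side wheel 3532 0.73 (np.int64(214), np.int64(308), np.int64(186), np.int64(265)) [ 0.5248 -0.0013  0.058 ]
top spot [(array([274.4, 227.7]), 0.76), (array([381.6, 223.2]), 0.67)]
top plate [(array([271.1, 232.7]), 0.75)]
top wheel []
top meter [(array([391.8, 271.8]), 0.82), (array([394.9, 183. ]), 0.67), (array([378.9, 217.3]), 0.54)]
top gun_pinch [(array([181.3, 240.2]), 0.75)]
top gun [(array([194.5, 230.1]), 0.6)]
top holder [(array([381.1, 224.3]), 0.75)]
top spot 1967 0.98 (np.int64(245), np.int64(295), np.int64(210), np.int64(259)) [0.5328 0.0291 0.08  ]
top plate 1976 0.71 (np.int64(246), np.int64(295), np.int64(210), np.int64(259)) [0.5328 0.0274 0.08  ]
top wheel 3792 0.73 (np.int64(230), np.int64(311), np.int64(194), np.int64(277)) [0.533  0.0279 0.058 ]
cabinet corner [0.3596 0.474  0.2   ] [0.3652 0.5079 0.1   ]
```

View pics/plate.png

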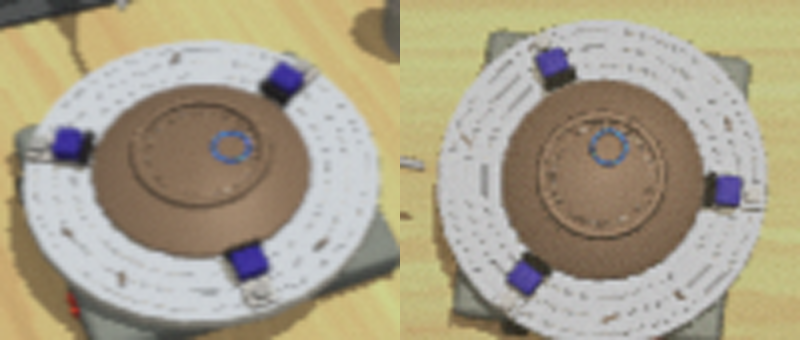

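Ring at about (231,147) in the left crop and (208,147) in the right. The cap triangulates to 0.166, against 0.157 expected, so the meter in the block is the right size.

```bash
cat > row.py <<'E'
import sys
from h import *
# usage: row.py x y z yaw [x y z yaw ...] -> rows from current pose
o=get_obs(); T=R.from_euler("xyz",o["orientation"],degrees=True); p=np.array(o["tool_pos"])
a=np.array(sys.argv[1:],float).reshape(-1,4)
for x,y,z,w in a:
    D=R.from_euler("xyz",[180,0,w],degrees=True)
    print(np.round(np.r_[T.inv().apply(np.array([x,y,z])-p)/.3,(T.inv()*D).as_rotvec()/np.pi],4))
E
python3 - <<'E'
from h import *
np.set_printoptions(precision=4,suppress=True)
s=lambda a,b:(210+a/4-.375,175+b/4-.375); t=lambda a,b:(220+(a-400)/4-.375,190+b/4-.375)
for n,a,b in (("ring",(231,147),(608,147)),("foot",(197,153),(601,175))):
    print(n,atz("side",s(*a),.08),atz("top",t(*b),.08),tri(s(*a),t(*b)))
print("pinch",tri((213.2,147.2),(181.3,240.2)))
E
python3 row.py .35 .45 .34 -15 .45 .33 .30 -10 .507 .3215 .25 -10
```

```text
ring [0.56   0.0231 0.08  ] [0.5602 0.0237 0.08  ] (array([0.5603, 0.0237, 0.0791]), np.float64(1.887558291513286e-05))
foot [0.5342 0.0302 0.08  ] [0.5366 0.0295 0.08  ] (array([0.5353, 0.0298, 0.0804]), np.float64(0.0024574106406408582))
pinch (array([0.5068, 0.3116, 0.1366]), np.float64(0.0017064521808125423))
[ 0.3966  0.3915 -0.3782  0.      0.     -0.0602]
[ 0.8709  0.6063 -0.2448  0.      0.     -0.0879]
[ 1.0543  0.549  -0.0782  0.      0.     -0.0879]
```

```bash
python3 -m inch '0 0 -0.25 0 0 0; 0 0 -0.3 0 0 0; 0.2 0.2 -0.33 0 0 -0.03; 0.35 0.35 -0.35 0 0 -0.06; 0.5 0.43 -0.33 0 0 -0.08; 0.62 0.5 -0.3 0 0 -0.088; 0.75 0.57 -0.28 0 0 -0.088; 0.87 0.606 -0.24 0 0 -0.088; 0.97 0.57 -0.16 0 0 -0.088; 0.99 0.56 -0.12 0 0 -0.088' -1; python3 row.py .507 .3215 .25 -10 .507 .3215 .18 -10 .507 .3215 .093 -10
```

```text
clock: 3.63
tool_pos: [0.4681, 0.3407, 0.2787]
orientation: [-179.8, -0.1, -10.0]
force: [0.4, 1.8, 0.4]
opening: 0.0877
gripper_force: 0.0
[ 0.1384  0.0409  0.0957 -0.0013 -0.0008  0.0002]
[ 1.378e-01  4.190e-02  3.290e-01 -1.300e-03 -8.000e-04  2.000e-04]
[ 1.371e-01  4.310e-02  6.190e-01 -1.300e-03 -8.000e-04  2.000e-04]
```

```bash
python3 -m inch '0 0 0 0 0 0;0 0 0 0 0 0' ; python3 row.py .507 .3215 .20 -10 .507 .3215 .093 -10
```

```text
clock: 3.8
tool_pos: [0.4676, 0.3401, 0.2753]
orientation: [179.9, 0.1, -10.2]
force: [-0.8, 0.5, -0.1]
opening: 0.0878
gripper_force: 0.0
[ 0.1404  0.0372  0.2508  0.0007  0.0004 -0.0011]
[ 1.408e-01  3.640e-02  6.075e-01  7.000e-04  4.000e-04 -1.100e-03]
```

```bash
python3 -m inch '0.1 0.03 0.06 0 0 0;0.14 0.037 0.15 0 0 0;0.14 0.037 0.25 0 0 0;0.14 0.037 0.36 0 0 0;0.14 0.037 0.38 0 0 0;0.14 0.037 0.38 0 0 0;0.14 0.037 0.38 0 0 0' ; python3 row.py .507 .3215 .093 -10; python3 - <<'E'
from h import *
o=[]
for c,(x,y,w,h) in (("side",(160,90,100,110)),("top",(130,185,100,110))):
    im=snapshot(c)[:,:,::-1][y:y+h,x:x+w]; o.append(cv2.resize(im,None,fx=4,fy=4,interpolation=cv2.INTER_CUBIC))
cv2.imwrite("pics/g2.png",np.hstack(o))
E
```

```text
clock: 4.38
tool_pos: [0.5066, 0.3251, 0.1642]
orientation: [-180.0, -0.1, -9.9]
force: [0.0, 0.4, 0.5]
opening: 0.0875
gripper_force: 0.0
[ 3.100e-03  1.180e-02  2.374e-01 -2.000e-04 -4.000e-04  5.000e-04]
```

View pics/g2.png

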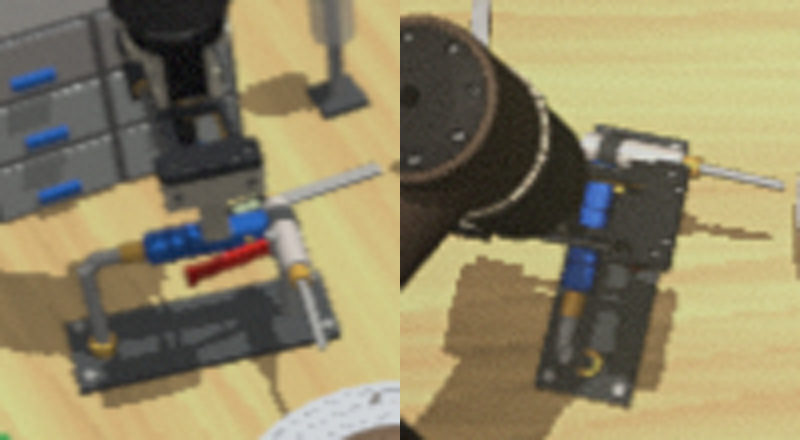

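The gripper straddles the blue grip (about 215,215 in the side crop), front finger in front of the trigger, so I'll descend.

```bash
python3 -m inch '0.003 0.022 0.04 0 0 0;0.003 0.022 0.12 0 0 0;0.003 0.022 0.2 0 0 0;0.003 0.022 0.237 0 0 0;0.003 0.022 0.237 0 0 0;0.003 0.022 0.237 0 0 0;0.003 0.022 0.237 0 0 0' ; python3 row.py .507 .3215 .093 -10
```

```text
clock: 5.07
tool_pos: [0.5069, 0.3183, 0.0933]
orientation: [-179.9, -0.1, -10.0]
force: [-0.3, 0.2, -0.3]
opening: 0.0873
gripper_force: 0.0
[-0.0015 -0.0107  0.0012 -0.0006 -0.0006  0.0003]
```

```bash
python3 -m inch '0 -0.01 0 0 0 0;0 -0.01 0 0 0 0;0 -0.01 0 0 0 0;0 -0.01 0 0 0 0;0 -0.01 0 0 0 0;0 -0.01 0 0 0 0' 0.2; python3 -c "
from plant import *;print(get_obs())"
```

```text
clock: 5.57
tool_pos: [0.5057, 0.3189, 0.0913]
orientation: [179.9, 0.1, -10.0]
force: [-3.7, -4.6, 2.5]
opening: 0.0533
gripper_force: 2.6
{'clock': 5.5667, 'joint_pos': array([ 5.09519825e+01,  2.02875800e+01, -1.90343953e+01,  5.72273595e-03,
       -5.08360414e+01,  2.90416707e+01]), 'qvel': array([-0.11325098,  0.04976279, -0.44037999, -0.07999058, -0.31199888,
        0.07449074]), 'tau': array([ 1.70026761e+00, -5.16655469e+01,  2.71078223e+01,  5.77864721e+00,
        2.26545654e+00,  8.62812507e-03]), 'tool_pos': array([0.5056701 , 0.31887693, 0.09128153]), 'orientation': array([ 1.79859702e+02,  7.28380391e-02, -1.00028157e+01]), 'force': array([-3.65217341, -4.55447585,  2.51378122]), 'moment': array([-1.93910099,  1.09950497, -0.01111265]), 'gripper_force': 2.622500625438988, 'opening': 0.05331620002277902}
```

```bash
python3 -m inch '0 0 0 0 0 0;0 0 0 0 0 0;0 0 0 0 0 0;0 0 0 0 0 0;0 0 0 0 0 0;0 0 0 0 0 0' 0.3
```

```text
clock: 6.07
tool_pos: [0.5058, 0.3214, 0.091]
orientation: [-179.9, 0.1, -10.0]
force: [-4.3, 5.6, -2.0]
opening: 0.0397
gripper_force: 30.1
```

```bash
python3 -m inch '0 0 0 0 0 0;0 0 0 0 0 0;0 0 0 0 0 0;0 0 0 0 0 0;0 0 0 0 0 0;0 0 0 0 0 0;0 0 0 0 0 0;0 0 0 0 0 0;0 0 0 0 0 0'; python3 -m inch '0 0 0 0 0 0;0 0 0 0 0 0;0 0.01 0 0 0 0;0 0.02 0 0 0 0;0 0.02 0 0 0 0;0 0.02 0 0 0 0;0 0.02 0 0 0 0;0 0.02 0 0 0 0' -1; python3 row.py .507 .3185 .25 -10
```

```text
clock: 6.82
tool_pos: [0.5058, 0.3214, 0.0909]
orientation: [-179.9, 0.1, -10.0]
force: [-4.7, 6.2, -2.3]
opening: 0.0397
gripper_force: 30.1
clock: 7.48
tool_pos: [0.5056, 0.3147, 0.0916]
orientation: [-180.0, -0.0, -10.0]
force: [0.1, 0.5, -0.5]
opening: 0.0854
gripper_force: 0.0
[ 2.700e-03 -1.370e-02 -5.279e-01 -2.000e-04 -1.000e-04  1.000e-04]
```

```bash
python3 -m inch '0 -0.014 -0.1 0 0 0;0 -0.014 -0.22 0 0 0;0 -0.014 -0.34 0 0 0;0 -0.014 -0.46 0 0 0;0 -0.014 -0.58 0 0 0;0 -0.014 -0.62 0 0 0;0 -0.014 -0.62 0 0 0' -1; python3 - <<'E'
from h import *
np.set_printoptions(precision=4,suppress=True)
o=[]
for c,(x,y,w,h) in (("side",(322,278,40,50)),("top",(360,200,40,50))):
    im=snapshot(c); cv2.imwrite(f"pics/{c}3.png",im[:,:,::-1])
    im=im[:,:,::-1][y:y+h,x:x+w]; im=cv2.convertScaleAbs(im,alpha=1.4,beta=15);o.append(cv2.resize(im,None,fx=10,fy=10,interpolation=cv2.INTER_CUBIC))
cv2.imwrite("pics/m3.png",np.hstack(o))
for c in("side","top"):
  print([(d["rect"],round(d["p"],2),len(np.where(d["pixels"])[0])) for d in cut_out(c,"meter")])
E
```

```text
clock: 8.07
tool_pos: [0.5076, 0.3198, 0.2824]
orientation: [-179.6, -0.3, -10.0]
force: [0.5, -0.8, -0.4]
opening: 0.0875
gripper_force: 0.0
[([383.0, 269.0, 23.6, 44.0], 0.87, 611), ([274.7, 312.0, 22.4, 43.6], 0.74, 704), ([332.4, 284.9, 19.1, 25.8], 0.64, 369)]
[([389.0, 165.0, 21.1, 24.1], 0.6, 331), ([382.0, 260.7, 23.8, 17.3], 0.57, 280), ([162.1, 214.1, 61.8, 71.8], 0.47, 1251), ([366.0, 203.4, 31.3, 32.3], 0.44, 541)]
```

View pics/m3.png

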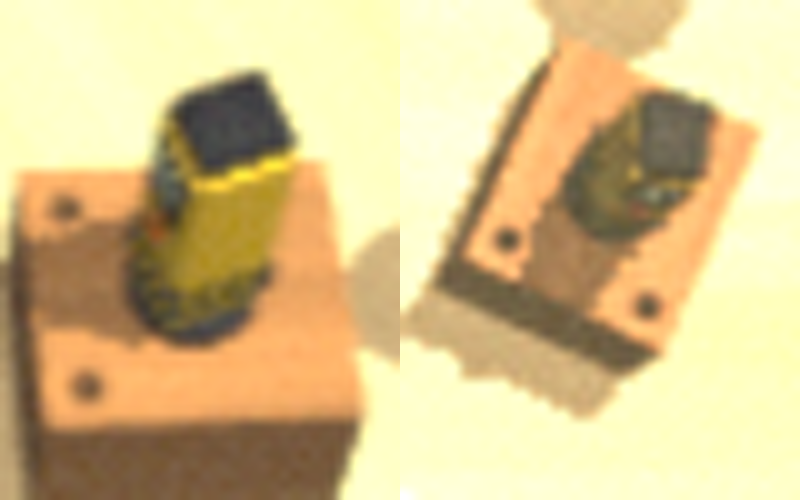

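```bash
python3 - <<'E'
from h import *
np.set_printoptions(precision=4,suppress=True)
def rep(c,q,x,y):
    P=np.array([atz(c,(x+a/10-.45,y+b/10-.45),.157)[:2] for a,b in q]); 
    print(c,P.mean(0)); 
    for i in range(4):
        e=P[(i+1)%4]-P[i]; print(np.linalg.norm(e),np.degrees(np.arctan2(e[1],e[0])))
rep("side",[(172,100),(265,72),(297,148),(205,178)],322,278)
rep("top",[(243,97),(313,105),(300,178),(235,170)],360,200)
print(tri((322+235/10-.45,278+124/10-.45),(360+273/10-.45,200+137/10-.45)))
# collar bottom centre
print(atz("side",(322+195/10-.45,278+288/10-.45),.068))
print("proj hole",proj("side",[.5862,-.348,.06]),proj("side",[.5862,-.348,.157]),proj("top",[.5862,-.348,.157]))
E
python3 row.py .52 -.2 .33 -10 .586 -.348 .3 -10
```

```text
side [ 0.5869 -0.3494]
0.025474142846302242 -10.361190487218451
0.022186117166002453 -103.20708998233181
0.025142920996585032 170.71770687108025
0.02264513010328615 77.7006947082649
top [ 0.5871 -0.3453]
0.022536789812420927 -96.87475769412136
0.024374233860712996 167.23981112732318
0.020872032109601032 82.6135847748943
0.024073809801662294 -8.859446356264495
(array([ 0.5889, -0.3469,  0.1511]), np.float64(0.0009949929263332637))
[ 0.587  -0.3499  0.068 ]
proj hole [[340.0467 307.2794]] [[344.4864 289.6605]] [[387.6695 213.5524]]
[ 3.466e-01  1.693e+00 -1.774e-01  4.000e-04  4.000e-04  1.000e-04]
[ 6.4890e-01  2.1406e+00 -7.7200e-02  4.0000e-04  4.0000e-04  1.0000e-04]
```

```bash
python3 -m inch '0.03 0.1 -0.03 0 0 0;0.06 0.22 -0.08 0 0 0;0.09 0.34 -0.1 0 0 0;0.12 0.46 -0.1 0 0 0;0.15 0.58 -0.1 0 0 0;0.18 0.7 -0.1 0 0 0;0.21 0.82 -0.1 0 0 0;0.24 0.94 -0.1 0 0 0;0.26 1.0 -0.1 0 0 0' -1; python3 row.py .587 -.3485 .3 -10
```

```text
clock: 9.02
tool_pos: [0.53, 0.0062, 0.3063]
orientation: [179.9, 0.1, -10.1]
force: [-0.5, 1.5, 0.2]
opening: 0.0872
gripper_force: 0.0
[ 3.9380e-01  1.1309e+00  2.1900e-02  4.0000e-04  6.0000e-04 -4.0000e-04]
```

```bash
python3 -m inch '0.04 0.11 0 0 0 0;0.08 0.23 0 0 0 0;0.13 0.35 0 0 0 0;0.17 0.47 0 0 0 0;0.21 0.59 0 0 0 0;0.26 0.71 0 0 0 0;0.3 0.83 0 0 0 0;0.35 0.94 0 0 0 0;0.38 1.0 0 0 0 0;0.39 1.0 0 0 0 0' -1; python3 row.py .587 -.3485 .2 -10
```

```text
clock: 9.85
tool_pos: [0.5936, -0.31, 0.3043]
orientation: [180.0, 0.3, -10.2]
force: [0.1, -0.2, 0.5]
opening: 0.0873
gripper_force: 0.0
[ 2.600e-03  1.302e-01  3.477e-01  1.000e-04  1.400e-03 -1.100e-03]
```

```bash
python3 -m inch '0.003 0.09 0.02 0 0 0;0.003 0.13 0.1 0 0 0;0.003 0.13 0.2 0 0 0;0.003 0.13 0.3 0 0 0;0.003 0.13 0.35 0 0 0;0.003 0.13 0.35 0 0 0;0.003 0.13 0.35 0 0 0' -1; python3 row.py .587 -.3485 .103 -10; python3 - <<'E'
from h import *
o=[]
for c,(x,y,w,h) in (("side",(300,245,90,90)),("top",(340,170,90,90))):
    im=snapshot(c)[:,:,::-1][y:y+h,x:x+w]; o.append(cv2.resize(im,None,fx=4.4,fy=4.4,interpolation=cv2.INTER_CUBIC))
cv2.imwrite("pics/m4.png",np.hstack(o))
E
```

```text
clock: 10.43
tool_pos: [0.5877, -0.3444, 0.2011]
orientation: [-180.0, 0.2, -10.0]
force: [-0.1, -0.2, 0.5]
opening: 0.0877
gripper_force: 0.0
[ 1.200e-03  1.380e-02  3.269e-01 -0.000e+00  1.000e-03  2.000e-04]
```

View pics/m4.png

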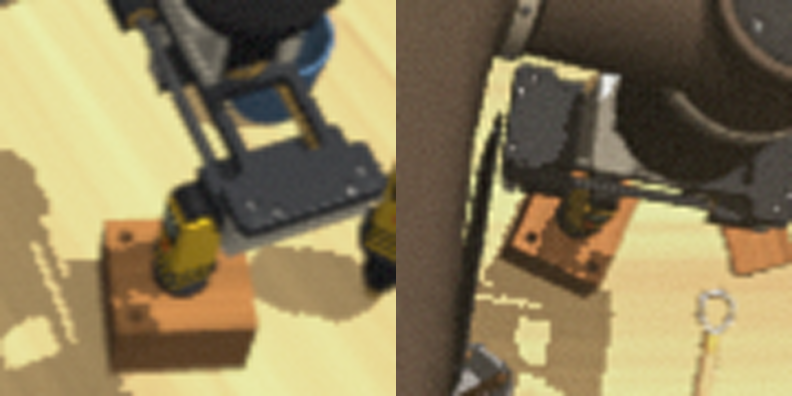

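The open fingers straddle the meter (about 188,240 in the side crop), so I descend and grasp.

```bash
python3 -m inch '0.001 0.014 0.06 0 0 0;0.001 0.014 0.14 0 0 0;0.001 0.014 0.22 0 0 0;0.001 0.014 0.29 0 0 0;0.001 0.014 0.327 0 0 0;0.001 0.014 0.327 0 0 0;0.001 0.014 0.327 0 0 0' -1; python3 -m inch '0 0 0 0 0 0;0 0 0 0 0 0;0 0 0 0 0 0;0 0 0 0 0 0;0 0 0 0 0 0;0 0 0 0 0 0;0 0 0 0 0 0' 0.36
```

```text
clock: 11.12
tool_pos: [0.5885, -0.3493, 0.1055]
orientation: [180.0, -0.1, -10.0]
force: [1.6, 1.0, 0.5]
opening: 0.0876
gripper_force: 0.0
clock: 11.7
tool_pos: [0.5878, -0.3491, 0.1045]
orientation: [180.0, -0.0, -10.0]
force: [0.1, -0.3, -0.6]
opening: 0.0465
gripper_force: 0.0
```

```bash
python3 -m inch '0 0 0 0 0 0;0 0 0 0 0 0;0 0 0 0 0 0;0 0 0 0 0 0;0 0 0 0 0 0;0 0 0 0 0 0' 1;python3 -m inch '0 0 0 0 0 0;0 0 0 0 0 0'
```

```text
clock: 12.2
tool_pos: [0.5879, -0.3484, 0.1042]
orientation: [-180.0, 0.0, -10.0]
force: [1.5, 4.4, 1.2]
opening: 0.026
gripper_force: 30.0
clock: 12.37
tool_pos: [0.5879, -0.3485, 0.1042]
orientation: [-180.0, 0.0, -10.0]
force: [1.3, 5.7, -0.7]
opening: 0.0258
gripper_force: 30.0
```

```bash
python3 -m inch '0 0 -0.06 0 0 0;0 0 -0.14 0 0 0;0 0 -0.22 0 0 0;0 0 -0.3 0 0 0;0 0 -0.4 0 0 0;0 0 -0.5 0 0 0;0 0 -0.58 0 0 0;0 0 -0.6 0 0 0;0 0 -0.6 0 0 0;0 0 -0.6 0 0 0' ; python3 row.py .5602 .0235 .28 -10;python3 - <<'E'
from h import *
np.set_printoptions(precision=1,suppress=True)
uv=[]
for c in("side","top"):
    im=snapshot(c); cv2.imwrite(f"pics/{c}5.png",im[:,:,::-1])
    for n in ("meter","tip_end"): print(c,n,[(np.round(d["uv"],1),round(d["p"],2)) for d in landmark_of(c,n)][:4])
p=get_obs()["tool_pos"]; 
for dz in(.0442,.0942): q=np.array(p)-[0,0,dz]; print(q,proj("side",q),proj("top",q))
E
```

```text
clock: 13.2
tool_pos: [0.5873, -0.3491, 0.2836]
orientation: [-180.0, 0.0, -10.0]
force: [0.3, 0.3, -2.1]
opening: 0.0258
gripper_force: 30.0
[-3.0510e-01 -1.2075e+00  1.2400e-02 -1.0000e-04  2.0000e-04 -1.0000e-04]
side meter [(array([288.3, 341.9]), 0.67), (array([389.8, 297.5]), 0.61), (array([348.2, 272.9]), 0.44)]
side tip_end []
top meter [(array([393.6, 186. ]), 0.53), (array([393.8, 209.8]), 0.38)]
top tip_end []
[ 0.6 -0.3  0.2] [[349.4 272.8]] [[393.9 207.6]]
[ 0.6 -0.3  0.2] [[346.7 283.4]] [[390.2 211.1]]
```

```bash
python3 -m inch '-0.02 -0.08 0 0 0 0;-0.05 -0.19 0 0 0 0;-0.08 -0.31 0 0 0 0;-0.11 -0.43 0 0 0 0;-0.14 -0.55 0 0 0 0;-0.17 -0.67 0 0 0 0;-0.2 -0.78 0 0 0 0;-0.23 -0.88 0 0 0 0;-0.25 -0.97 0 0 0 0;-0.255 -1 0 0 0 0'; python3 row.py .5602 .0235 .24 -10
```

```text
clock: 14.33
tool_pos: [0.5641, -0.0372, 0.2843]
orientation: [-180.0, -0.0, -9.8]
force: [-0.1, -0.4, -2.0]
opening: 0.0263
gripper_force: 30.0
[-0.0475 -0.1972  0.1479 -0.0002 -0.      0.0008]
```

```bash
python3 -m inch '-0.02 -0.09 0 0 0 0;-0.045 -0.18 0.02 0 0 0;-0.05 -0.205 0.06 0 0 0;-0.05 -0.205 0.12 0 0 0;-0.05 -0.205 0.14 0 0 0;-0.05 -0.205 0.14 0 0 0;-0.05 -0.205 0.14 0 0 0'; python3 row.py .5602 .0235 .19 -10; python3 - <<'E'
from h import *
np.set_printoptions(precision=4,suppress=True)
o=[]
q=np.array(get_obs()["tool_pos"])
for c,(x,y,w,h) in (("side",(225,165,80,80)),("top",(230,185,80,80))):
    im=snapshot(c)[:,:,::-1][y:y+h,x:x+w]; im=cv2.resize(im,None,fx=5,fy=5,interpolation=cv2.INTER_CUBIC)
    for P,col in ((q-[0,0,.0942],(0,255,0)),(q-[0,0,.0802],(0,255,255)),([.5602,.0235,.08],(0,0,255))):
        a,b=(proj(c,P)[0]-[x,y]+.45)*5; cv2.circle(im,(int(a),int(b)),2,col,-1)
    o.append(im)
cv2.imwrite("pics/p6.png",np.hstack(o))
E
```

```text
clock: 14.92
tool_pos: [0.5605, 0.0222, 0.2424]
orientation: [180.0, 0.0, -10.0]
force: [-0.7, 0.3, -0.8]
opening: 0.0257
gripper_force: 30.0
[-1.700e-03 -4.100e-03  1.747e-01  3.000e-04  1.000e-04 -0.000e+00]
```

View pics/p6.png

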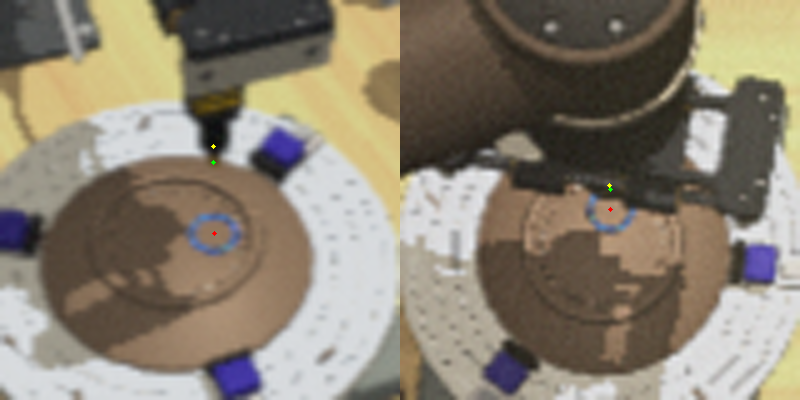

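The side crop shows the brass tip at (213,158), matching the predicted point, and the ring centre at (214,233), matching the measured spot, so I descend.

```bash
python3 -m inch '-0.001 -0.004 0.05 0 0 0;-0.001 -0.004 0.1 0 0 0;-0.001 -0.004 0.15 0 0 0;-0.001 -0.004 0.19 0 0 0;-0.001 -0.004 0.21 0 0 0;-0.001 -0.004 0.215 0 0 0;-0.001 -0.004 0.215 0 0 0;-0.001 -0.004 0.215 0 0 0;-0.001 -0.004 0.215 0 0 0'; python3 row.py .5602 .0235 .1692 -10
```

```text
clock: 15.77
tool_pos: [0.5609, 0.0241, 0.1789]
orientation: [-180.0, -0.1, -10.0]
force: [-0.0, -0.1, -2.0]
opening: 0.0263
gripper_force: 30.0
[-0.002   0.0026  0.0323 -0.0002 -0.0005  0.0001]
```

Force baseline −2 N. Now step down to about 2 mm of contact, then about 5.

```bash
python3 -m inch '-0.002 0 0.005 0 0 0;-0.002 0 0.011 0 0 0;-0.002 0 0.017 0 0 0;-0.002 0 0.021 0 0 0;-0.002 0 0.021 0 0 0;-0.002 0 0.021 0 0 0;-0.002 0 0.021 0 0 0'; for i in 1 2; do python3 -m inch '0 0 0 0 0 0' | grep -E "tool_pos|force:"; done
```

```text
clock: 16.35
tool_pos: [0.5599, 0.0243, 0.1718]
orientation: [-180.0, -0.0, -10.0]
force: [0.7, -0.0, 0.9]
opening: 0.0261
gripper_force: 30.0
tool_pos: [0.5599, 0.0242, 0.1717]
force: [0.3, 0.1, 0.7]
gripper_force: 30.0
tool_pos: [0.5599, 0.0243, 0.1717]
force: [0.1, 0.8, 1.7]
gripper_force: 30.0
```

```bash
python3 -m inch '0 0 0.003 0 0 0;0 0 0.006 0 0 0;0 0 0.006 0 0 0;0 0 0.006 0 0 0;0 0 0.006 0 0 0;0 0 0.006 0 0 0'; for i in 1 2 3 4 5 6; do python3 -m inch '0 0 0 0 0 0' | grep -E "tool_pos|^force:"; done
```

```text
clock: 17.02
tool_pos: [0.5599, 0.0242, 0.1699]
orientation: [-180.0, -0.0, -10.0]
force: [1.1, 1.7, 1.8]
opening: 0.0258
gripper_force: 30.0
tool_pos: [0.5599, 0.0242, 0.1698]
force: [-0.4, 1.0, 1.7]
tool_pos: [0.5598, 0.0242, 0.1698]
force: [-0.4, 0.6, 1.8]
tool_pos: [0.5599, 0.0242, 0.1698]
force: [0.0, 1.5, 1.9]
tool_pos: [0.5598, 0.0242, 0.1698]
force: [0.9, 0.9, 1.8]
tool_pos: [0.5598, 0.0242, 0.1698]
force: [1.0, 1.2, 1.6]
tool_pos: [0.5599, 0.0242, 0.1698]
force: [1.3, 1.7, 1.9]
```

```bash
python3 - <<'E'
from h import *
o=[]
q=np.array(get_obs()["tool_pos"])
for c,(x,y,w,h) in (("side",(225,155,80,80)),("top",(230,185,80,80))):
    im=snapshot(c)[:,:,::-1][y:y+h,x:x+w]; im=cv2.resize(im,None,fx=5,fy=5,interpolation=cv2.INTER_CUBIC)
    a,b=(proj(c,[.5602,.0235,.08])[0]-[x,y]+.45)*5; cv2.circle(im,(int(a),int(b)),2,(0,0,255),-1)
    o.append(im)
cv2.imwrite("pics/p7.png",np.hstack(o))
E
```

```text
(no output)
```

View pics/p7.png

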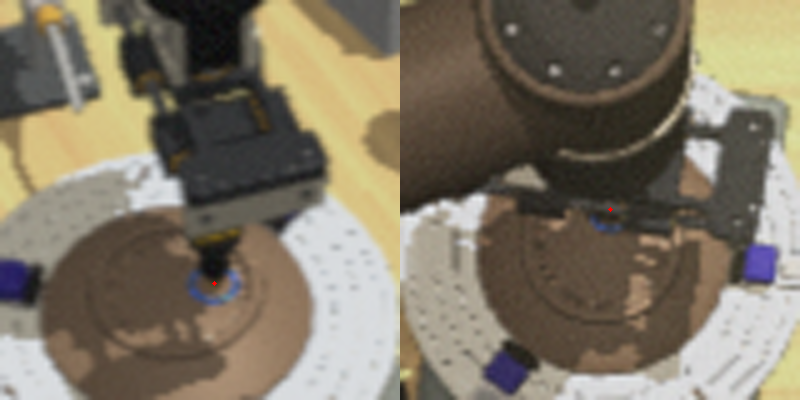

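The tip stands inside the ring at (214,283), upright. Handing in.

```bash
python3 -c "
from plant import *;print(close_job())"
```

```text
the job is handed in; nothing more can be done
None
```

I handed the job in with the arm still holding the meter upright, its tip inside the blue ring and pushed in about half way by my force estimate (roughly 3.6 N); the trigger had been squeezed for over a second and let go first. No verdict came back.

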